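# Put the pigment jar away in the drawer unit

## Robot

A 6-joint arm with a two-finger parallel gripper is mounted at the origin on a cart in front of the work surface, level with it; the furniture and walls round the work are solid. World frame = base frame: x ahead of the robot, y to its left, z up, the work surface at z = 0. Lengths are in m, angles in rad, forces in N, time in s.
With the tool pointing down it reaches from about 0.35 to 0.975 m from the base axis. Payload 4.9 kg.
Tool frame: the origin (TCP) lies at the very end of the fingers, on their centre line; the grasp point (between the pads) lies 19 mm behind it; z points along the fingers, y is the line along which they close (so a half turn about z gives the same grasp; the last joint's range is limited). The gripper opens to 85 mm and grips with 20 to 120 N. Pads are 22 mm wide; open, the fingers measure 114 mm over their backs; the gripper's body (76 mm by 85 mm) begins 54 mm behind the grasp point. The pads swing forward as they close: fully open they stand 13 mm farther back than shut.
Start: joints at [-1.469, 0.053, 1.613, -0, 1.476, -0.119], TCP at [0.137, -0.61, 0.231] pointing down, gripper open.
Joint ranges: [-3.01, 3.01], [-1.01, 2.22], [0.06, 2.58], [-1.02, 4.17], [0.09, 2.62], [-3.14, 3.14]. Speed limits (rad/s): [2.57, 2.57, 3.14, 3.14, 3.14, 3.14].

## Interface

Orientations are given as a unit quaternion [w, x, y, z].
In Python, from plant import * gives the robot as it stands.
- The arm moves only by the tool jog_arm, never from a script. Its argument "moves" is a list that holds one entry, the list of rows, each a list of 7 numbers: the finger opening in cm, from 0 to 8.54, then the shift along the tool's x, y, z in cm, then the turn, a rotation vector about the tool's x, y, z in rad. A call has 1 to 20 rows; each row shifts and turns the commanded pose from where the row before left it, along the tool's axes as they then stand; what a row does not reach is not made up. A row lasts 1/12 s, in which the tool goes at most 41.7 mm and 7.16 degrees, less where a joint would pass 70% of its speed; a pose out of reach is approached as far as the arm can. A call is refused whole if a number of a shift passes 4.17 or a number of a turn 0.125, either way. A call with a gripper value outside its range is refused whole. The fingers move at their own pace and stop on an object; the grip force is fixed at half the most. Time passes only in rows, so rows that do not move let the fingers close. It gives the time, the measured TCP pose, the force, the opening and the grip force at its end, in the units of the state.
- state(): the state, without advancing time (a new reading comes with each control period).
- grab_frame(name): name is "side" or "top" or "wrist"; returns a dict with "color" (400x640x3 uint8, blue, green, red), "depth" (400x640 float32, m along the optical axis (not along the pixel's ray), 0 where there is no reading), "fx", "fy", "cx", "cy" (pixels), "R" (3x3) and "t" (3): a world point X has camera coordinates R X + t. Camera axes: x right, y down, z forward; pixel columns grow to the right and rows downward; lengths in m; the calibration is good to about 2 mm. The wrist camera is an equidistant fisheye: a pixel r from the principal point sees the ray r / f radians off the axis. A picture is of the moment at which its call begins.
- job_done(): hands the job in; it is judged then, once.
Trained networks look in a picture, given as the dict that the camera call returned (one of the last four; its "shot" number tells which), for a name from the list of things; names that differ only in an ending like _2 or _b are one class to them, and where a whole thing is asked for, a point or a joint stands for the part that bears it (a point fixed in the world has none). Each returns a list of dicts, best first, with "p" (0 to 1); they miss things now and then, are a little off and sometimes report something else, mostly with a low value. They report only what shows in the picture. A call takes as long as a camera call.
- recognise(name, picture): "rect" ([centre column, centre row, width, height] in pixels, round what is visible of it).
- regions_of(name, picture): "pixels" (400x640 bool, what is visible of it) and "rect" ([centre column, centre row, width, height] in pixels, round what is visible of it).
The state is a dict: "time": time; "joint_pos": joint angles; "joint_vel": joint speeds; "joint_efforts": joint torques, N m; "tool_pos": TCP position; "tool_rot": TCP orientation; "contact_force": force on the tool from outside, world axes, zero at the start; "ft_torque": the same for the moment, N m; "gripper_width": opening from 0.0 (shut) to 1.0 (fully open); "grasp_force": force on a finger pad.
Only numpy, scipy, OpenCV 4.12 (cv2) and the standard library are available. Lean on these libraries where they do the work, as an engineer would, in place of code of your own. Each camera call takes 0.05 s, during which the arm holds its last target. There are 200 camera calls.

## Task

Put the violet-blue pigment jar away: pull the drawer of the low wooden drawer unit all the way open by its brass pull, stand the jar upright on the square cork mat that lies in the tray's free pocket, then push the drawer fully home again. Leave the two jars already in the tray standing in their pockets, and do not knock over or shift the other things on the table and on the unit.

Things in the scene. Friction and masses are not known exactly. Their poses are not given: they have to be found in the camera images.
- violet_jar: the jar to put away: small upright jar, violet-blue pigment behind clear walls, ochre screw lid, 43 mm across, 51 mm tall (solid to 46 mm), about 80 g. Stands loose on the table. Origin at the centre of its underside, z up.
- cork_mat: square cork mat 50x50x4 mm, loose, lying flat in the one free pocket of the drawer's tray (hidden until the drawer is open); the jar's place. Origin at the centre of its underside; it moves with the drawer.
- red_jar: jar like the violet one with red pigment, 42 mm across, 49 mm tall, standing loose in one of the tray's pockets. Origin at the centre of its underside.
- teal_jar: jar like the violet one with teal pigment, 45 mm across, 56 mm tall, standing loose in one of the tray's pockets. Origin at the centre of its underside.
- drawer_unit: low wooden drawer unit, fixed. Origin on the table under the middle of the closed drawer's front face; x points from the front into the unit (the drawer comes out along -x), y to the left seen from the front. 276 mm wide, 170 mm deep. Its top board, heights 80 to 94 mm, overhangs the closed drawer front by 36 mm, 2 mm past the pull, so grip it with a tilted tool.
- drawer (a joint): how far the drawer is out, in m: 0 closed, 0.12 fully out (stop). Runs horizontally, friction about 2 N plus light damping (12 N s/m); it stays where it is left. Its front panel is 262 mm wide and 12 mm thick and spans heights 10 to 78 mm; floor at height 16 mm, sides only 30 mm high.
- pull_tip (a point): middle of the outer end of the brass pull on the drawer front (it moves with the drawer). The pull is an upright blade 12 mm thick (along the unit's y), 34 mm high (heights 24 to 58 mm), standing 34 mm out of the drawer front towards -x; so gripping it across y leaves the sides free.
- tray_mid (a point): centre of the floor of the middle pocket of the drawer's tray, height 16 mm, axes as the drawer unit's; moves with the drawer. 83 mm behind pull_tip. The grey tray has three square pockets, 54 mm wide and 14 mm deep, centred here and 78 mm to each side along y; which one is free varies.
- glue_bottle: white glue bottle with a nozzle, 50 mm across, 140 mm tall, a loose bystander. Origin at the centre of its underside; its own z axis is 6 degrees off the upright bottle's axis.
- blue_jar: blue plastic jar, 57 mm across, 64 mm tall, a loose bystander. Origin at the centre of its underside.
- water_jar: clear water jar, 93 mm across, 83 mm tall, a loose bystander. Origin at the centre of its underside.
- tape_roll: roll of paper tape, 110 mm across, 24 mm tall, lying loose on top of the drawer unit, a bystander. Origin at the centre of its underside.
- measure: yellow tape measure, 67x68x36 mm, loose on top of the drawer unit, a bystander. Origin at the centre of its underside.

How it is judged:
By the outcome, as a careful person would: the job done as asked, in the order asked, and still so for the second after the job is handed in, with the robot touching nothing.
It also fails if it takes over 69 s, if anything falls off the work surface, if the arm or the gripper's body presses on something with over 40 N, if the wrist force passes 120 N, or if a joint passes its speed limit or range.

## Working session

There is one attempt and no reset: what is moved stays moved. The work goes in short steps, Python scripts to look and compute and a tool call to move; the robot and the scene stay as the last step left them, time stands still between calls to the robot, and variables do not carry over. Pictures are saved under pics/ and viewed, at most 10 in all, crops included, and the job is handed in when it is done.

Besides the shell and the picture viewer there is one more tool, called as name(argument=value, ...) on one line, values as JSON. jog_arm: Moves the arm, as the interface text tells. Its arguments: {"type":"object","properties":{"moves":{"type":"array"}},"required":["moves"]}

```bash
mkdir -p pics; ls; cat > h.py <<'E'
from plant import *
import numpy as np, cv2
from scipy.spatial.transform import Rotation as Rn
def cloud(f,mask):
    v,u=np.nonzero(mask&(f["depth"]>0)); z=f["depth"][v,u]
    P=np.c_[(u-f["cx"])/f["fx"]*z,(v-f["cy"])/f["fy"]*z,z]
    return (P-np.array(f["t"]))@np.array(f["R"])
def Rt():
    s=state(); q=s["tool_rot"]; return Rn.from_quat([q[1],q[2],q[3],q[0]]).as_matrix(),np.array(s["tool_pos"])
E
python3 - <<'E'
from h import *
np.set_printoptions(precision=3,suppress=True)
s=state(); print({k:s[k] for k in ("time","tool_pos","tool_rot","contact_force","gripper_width")})
F={n:grab_frame(n) for n in("side","top")}
cv2.imwrite("pics/side.png",F["side"]["color"]);cv2.imwrite("pics/top.png",F["top"]["color"])
for n,f in F.items():
    print(n,"cam at",-np.array(f["R"]).T@np.array(f["t"]))
    for k in("violet_jar","drawer_unit","pull_tip","drawer","glue_bottle","blue_jar","water_jar","tape_roll","measure"):
        r=regions_of(k,f)
        for d in r[:2]:
            P=cloud(f,d["pixels"]); 
            if len(P)>5: print(k,round(d["p"],2),np.round(d["rect"]),len(P),np.percentile(P,[3,50,97],axis=0).round(3).tolist())
E
```

```text
pics
{'time': 0.0, 'tool_pos': array([ 0.137, -0.609,  0.23 ]), 'tool_rot': array([-0.001,  0.994,  0.11 ,  0.   ]), 'contact_force': array([0.54 , 0.784, 0.44 ]), 'gripper_width': 0.9986886339441718}
side cam at [-0.015  1.114  0.855]
violet_jar 0.77 [344. 257.  14.  25.] 341 [[0.441, 0.142, 0.003], [0.457, 0.172, 0.036], [0.479, 0.181, 0.052]]
drawer_unit 0.64 [336. 183.  92.  71.] 3213 [[0.548, -0.278, 0.006], [0.624, -0.052, 0.089], [0.745, -0.014, 0.095]]
pull_tip 0.66 [352. 198.  29.  30.] 191 [[0.553, -0.173, 0.011], [0.572, -0.063, 0.035], [0.579, -0.036, 0.063]]
drawer 0.75 [355. 196.  29.  28.] 159 [[0.554, -0.172, 0.017], [0.572, -0.064, 0.036], [0.579, -0.036, 0.067]]
glue_bottle 0.88 [275. 247.  23.  53.] 745 [[0.58, 0.251, 0.006], [0.599, 0.275, 0.064], [0.623, 0.286, 0.12]]
blue_jar 0.85 [307. 277.  24.  35.] 585 [[0.464, 0.261, 0.002], [0.486, 0.302, 0.039], [0.513, 0.316, 0.062]]
water_jar 0.91 [239. 269.  38.  41.] 1430 [[0.6, 0.316, 0.01], [0.634, 0.371, 0.05], [0.684, 0.401, 0.081]]
tape_roll 0.84 [326. 171.  38.  27.] 624 [[0.599, -0.136, 0.093], [0.65, -0.079, 0
[... 696 characters left out ...]
 0.249, 0.09], [0.627, 0.273, 0.13]]
blue_jar 0.74 [212. 183.  38.  28.] 882 [[0.606, 0.31, 0.019], [0.647, 0.353, 0.042], [0.686, 0.393, 0.083]]
blue_jar 0.66 [236. 232.  21.  22.] 317 [[0.47, 0.261, -0.0], [0.496, 0.285, 0.032], [0.521, 0.31, 0.064]]
water_jar 0.83 [212. 182.  42.  29.] 940 [[0.604, 0.31, -0.001], [0.647, 0.354, 0.042], [0.686, 0.395, 0.083]]
water_jar 0.48 [280. 238.  14.  19.] 180 [[0.447, 0.136, 0.022], [0.465, 0.154, 0.051], [0.484, 0.174, 0.054]]
tape_roll 0.59 [365. 169.  40.  39.] 764 [[0.604, -0.146, 0.099], [0.653, -0.097, 0.118], [0.705, -0.047, 0.122]]
measure 0.85 [415. 165.  28.  24.] 462 [[0.637, -0.267, 0.114], [0.665, -0.239, 0.128], [0.693, -0.208, 0.133]]
```

```bash
python3 - <<'E'
from h import *
np.set_printoptions(precision=4,suppress=True)
f=grab_frame("top")
P=cloud(f,np.ones((400,640),bool))
m=(abs(P[:,2]-.094)<.006)&(P[:,0]>.5)&(P[:,0]<.8)&(P[:,1]>-.35)&(P[:,1]<.03)
Q=P[m]
r=cv2.minAreaRect(Q[:,:2].astype(np.float32)); print(r, cv2.boxPoints(r), Q[:,2].mean())
# front edge fit: for y bins min x
Y=[];X=[]
for y in np.arange(-.29,-.03,.004):
    b=Q[abs(Q[:,1]-y)<.002]
    if len(b)>5: Y.append(y);X.append(b[:,0].min())
p=np.polyfit(Y,X,1);print("front edge x=",p,"yaw",np.arctan(-p[0]))
a=f["color"][110:270,190:460]; b=grab_frame("side")["color"][120:310,210:420]
cv2.imwrite("pics/a.png",np.hstack([cv2.resize(a,(400,237),interpolation=2),cv2.resize(b,(262,237),interpolation=2)]))
s=np.vstack([cv2.resize(a,None,fx=2,fy=2,interpolation=2)])
t=cv2.resize(b,None,fx=3,fy=3,interpolation=2)
cv2.imwrite("pics/b.png",t)
cv2.imwrite("pics/c.png",s)
E
```

```text
((0.6559374928474426, -0.16149187088012695), (0.20626813173294067, 0.27614742517471313), 7.768136024475098) [[ 0.5351 -0.0386]
 [ 0.5724 -0.3122]
 [ 0.7768 -0.2844]
 [ 0.7395 -0.0107]] 0.09388713509300423
front edge x= [-0.1234  0.5337] yaw 0.12273250073291998
```

View pics/side.png

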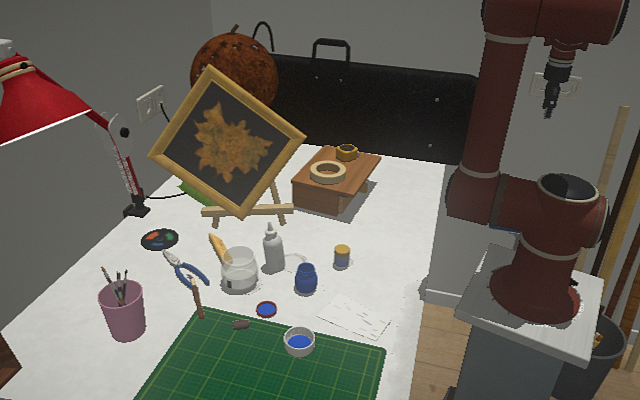

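View pics/top.png

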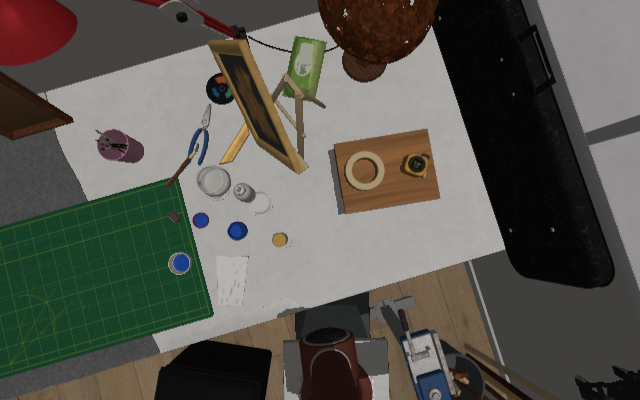

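The violet jar, with its ochre lid, is at top (280,239) and about (0.465, 0.155). The unit is at top (385,173), with its front facing the robot, yaw about 0.13 rad and origin about (0.590, -0.171). I'm moving to a pose in front of it and tilting.

jog_arm(moves=[[[8.5, 2.48, -1.86, 0.1, 0, 0, 0], [8.5, 2.48, -1.86, 0.1, 0, 0, 0], [8.5, 2.48, -1.86, 0.1, 0, 0, 0], [8.5, 2.48, -1.86, 0.1, 0, 0, 0], [8.5, 2.48, -1.86, 0.1, 0, 0, 0], [8.5, 2.48, -1.86, 0.1, 0, 0, 0], [8.5, 2.48, -1.86, 0.1, 0, 0, 0], [8.5, 2.48, -1.86, 0.1, 0, 0, 0], [8.5, 2.48, -1.86, 0.1, 0, 0, 0], [8.5, 2.48, -1.86, 0.1, 0, 0, 0], [8.5, 2.48, -1.86, 0.1, 0, 0, 0], [8.5, 2.48, -1.86, 0.1, 0, 0, 0], [8.5, 2.48, -1.86, 0.1, 0, 0, 0], [8.5, 2.48, -1.86, 0.1, 0, 0, 0], [8.5, 2.48, -1.86, 0.1, 0, 0, 0], [8.5, 2.48, -1.86, 0.1, 0, 0, 0], [8.5, 2.48, -1.86, 0.1, 0, 0, 0], [8.5, 2.48, -1.86, 0.1, 0, 0, 0], [8.5, 0, 0, 0, 0, 0, 0.09], [8.5, 0, 0, 0, 0, 0, 0]]])

```text
time: 2.77
tool_pos: [0.4998, -0.184, 0.2132]
tool_rot: [-0.0, 0.998, 0.066, -0.0]
contact_force: [0.3, -0.9, -0.6]
gripper_width: 1.002
grasp_force: 0.0
```

jog_arm(moves=[[[8.5, 0, 0, 0, 0, 0.124, 0], [8.5, 0, 0, 0, 0, 0.124, 0], [8.5, 0, 0, 0, 0, 0.124, 0], [8.5, 0, 0, 0, 0, 0.124, 0], [8.5, 0, 0, 0, 0, 0.124, 0], [8.5, 0, 0, 0, 0, 0.124, 0], [8.5, 0, 0, 0, 0, 0.124, 0], [8.5, 0, 0, 0, 0, 0, 0], [8.5, 0, 0, 0, 0, 0, 0]]])

```text
time: 3.52
tool_pos: [0.4976, -0.186, 0.2115]
tool_rot: [-0.027, 0.906, 0.058, 0.418]
contact_force: [-0.9, -0.0, 0.5]
gripper_width: 0.995
grasp_force: 0.0
```

```bash
cat >> h.py <<'E'
def rays(f,u,v):
    dx=(u-f["cx"])/f["fx"];dy=(v-f["cy"])/f["fy"];r=np.hypot(dx,dy)+1e-9
    return np.c_[np.sin(r)*dx/r,np.sin(r)*dy/r,np.cos(r)]
def fcloud(f,mask):
    v,u=np.nonzero(mask&(f["depth"]>0)); D=rays(f,u,v)
    P=D*(f["depth"][v,u]/D[:,2])[:,None]
    return (P-np.array(f["t"]))@np.array(f["R"]),u,v
U=np.array([np.cos(.13),np.sin(.13),0]);V=np.array([-np.sin(.13),np.cos(.13),0]);O=np.array([.5895,-.1707,0])
def unit(P): d=np.asarray(P)-O; return np.stack([d@U,d@V,d[...,2]],-1)
E
python3 - <<'E'
from h import *
np.set_printoptions(precision=4,suppress=True)
print(state()["joint_pos"])
f=grab_frame("wrist"); cv2.imwrite("pics/w1.png",f["color"]); print(-f["R"].T@f["t"],f["fx"])
for k in("pull_tip","drawer","drawer_unit"):
    for d in recognise(k,f)[:2]: print(k,d["p"],np.round(d["rect"]))
P,u,v=fcloud(f,np.ones((400,640),bool)); q=unit(P)
# pull: points standing out of front under board
m=(q[:,0]>-.036)&(q[:,0]<-.015)&(abs(q[:,1])<.06)&(q[:,2]>.015)&(q[:,2]<.065)
print(m.sum()); 
if m.sum(): print(np.percentile(q[m],[2,50,98],axis=0),u[m].mean(),v[m].mean())
# front panel
m=(abs(q[:,0])<.02)&(abs(q[:,1])<.13)&(q[:,2]>.02)&(q[:,2]<.07)&(abs(q[:,1])>.02); print(m.sum())
if m.sum()>20: print("panel x=a*y+b",np.polyfit(q[m][:,1],q[m][:,0],1),np.median(q[m],0))
m=(q[:,0]>-.05)&(q[:,0]<-.02)&(q[:,2]>.082)&(q[:,2]<.1); print("board edge",m.sum(),np.percentile(q[m],[1,50,99],axis=0) if m.sum() else 0)
E
```

```text
[-0.8486 -0.5804  2.3281  0.8404  1.0092  0.2684]
[ 0.4322 -0.1951  0.3555] 309.70691628693146
pull_tip 0.77 [320. 258.   7.  19.]
drawer 0.74 [261. 150.  99.  88.]
drawer 0.63 [319. 259.  14.  22.]
93
[[-0.036  -0.0054  0.0399]
 [-0.0324 -0.0002  0.0578]
 [-0.0279  0.0051  0.0595]] 317.97849462365593 254.98924731182797
0
board edge 6023 [[-0.0432 -0.3103  0.0835]
 [-0.0317 -0.0053  0.094 ]
 [-0.0202  0.1332  0.0964]]
```

View pics/w1.png

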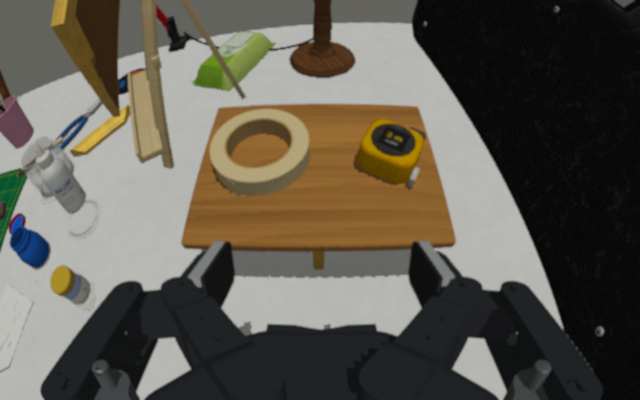

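The pull shows at wrist (320,258), right on the unit's centre line and between the fingers, as predicted. I'll lower and then advance.

jog_arm(moves=[[[8.5, -1.8, -0.05, 1.88, 0, 0, 0], [8.5, -1.8, -0.05, 1.88, 0, 0, 0], [8.5, -1.8, -0.05, 1.88, 0, 0, 0], [8.5, -1.8, -0.05, 1.88, 0, 0, 0], [8.5, -1.8, -0.05, 1.88, 0, 0, 0], [8.5, -1.8, -0.05, 1.88, 0, 0, 0], [8.5, -1.8, -0.05, 1.88, 0, 0, 0], [8.5, 0, 0, 0, 0, 0, 0], [8.5, 0, 0, 0, 0, 0, 0]]])

```text
time: 4.47
tool_pos: [0.5178, -0.1786, 0.0313]
tool_rot: [-0.029, 0.906, 0.06, 0.419]
contact_force: [-0.1, 0.2, 0.8]
gripper_width: 0.995
grasp_force: 0.0
```

```bash
python3 - <<'E'
from h import *
np.set_printoptions(precision=4,suppress=True)
R,p=Rt(); print(state()["joint_pos"],p,unit(p)); print(np.c_[R.T@U,R.T@V,R.T@[0,0,1]])
f=grab_frame("wrist")
P,u,v=fcloud(f,np.ones((400,640),bool)); q=unit(P)
m=(q[:,0]>-.038)&(q[:,0]<-.01)&(abs(q[:,1])<.025)&(q[:,2]>.03)&(q[:,2]<.062)
print(m.sum()); 
if m.sum(): print(np.percentile(q[m],[2,50,98],axis=0))
t=q[:,0]; m=(abs(t)<.02)&(abs(q[:,1])<.13)&(q[:,2]>.02)&(q[:,2]<.075)&(abs(q[:,1])>.02); print(m.sum())
if m.sum()>20: print(np.polyfit(q[m][:,1],q[m][:,0],1),np.median(q[m],0))
E
```

```text
[-0.7957 -0.1473  2.373   1.201   0.7146 -0.2384] [ 0.5178 -0.1786  0.0313] [-0.0721  0.0015  0.0313]
[[ 0.6479 -0.0003  0.7617]
 [ 0.0028 -1.     -0.0028]
 [ 0.7617  0.0039 -0.6479]]
1397
[[-0.0378 -0.0059  0.0314]
 [-0.0352 -0.0003  0.0565]
 [-0.0144  0.0055  0.0589]]
8866
[-0.0063 -0.0033] [-0.0033  0.0204  0.035 ]
```

```bash
cat > kin.py <<'E'
import numpy as np
from scipy.spatial.transform import Rotation as Rn
from scipy.optimize import least_squares
D=[([-1.469,.053,1.613,0,1.476,-.119],[.137,-.61,.231],[-.001,.994,.11,0]),
([-.8486,-.5804,2.3281,.8404,1.0092,.2684],[.4976,-.186,.2115],[-.027,.906,.058,.418]),
([-.7957,-.1473,2.373,1.201,.7146,-.2384],[.5178,-.1786,.0313],[-.029,.906,.06,.419])]
def fk(q,k):
    h,a,L1,b,L2,L=k
    A=Rn.from_euler('z',q[0]); B=A*Rn.from_euler('y',q[1]); C=B*Rn.from_euler('y',q[2]); E=C*Rn.from_euler('z',q[3])*Rn.from_euler('y',q[4])
    return np.array([0,0,h])+A.apply([a,0,0])+B.apply([0,0,L1])+C.apply([b,0,L2])+E.apply([0,0,L]), E*Rn.from_euler('z',q[5])
if __name__=="__main__":
    r=least_squares(lambda k:np.ravel([fk(q,k)[0]-p for q,p,_ in D]),[.3,0,.4,0,.4,.35])
    print(r.x.round(4),(r.fun*1000).round(1))
    for q,p,o in D: R=fk(q,r.x)[1]; print(R.as_matrix().round(2).tolist(), Rn.from_quat([*o[1:],o[0]]).as_matrix().round(2).tolist())
E
python3 kin.py
```

```text
[ 0.312  -0.0772  0.5119  0.1404  0.6905  0.3962] [-73.6 -10.5  -9.6  -2.5   1.9  11.3  -2.   -2.   -1.7]
[[-0.22, 0.98, -0.0], [0.98, 0.22, 0.0], [0.0, 0.0, -1.0]] [[0.98, 0.22, -0.0], [0.22, -0.98, 0.0], [0.0, -0.0, -1.0]]
[[-0.13, 0.64, 0.75], [0.99, 0.08, 0.1], [0.0, 0.76, -0.65]] [[0.64, 0.13, 0.75], [0.08, -0.99, 0.1], [0.76, -0.0, -0.65]]
[[-0.13, 0.64, 0.75], [0.99, 0.08, 0.1], [0.0, 0.76, -0.65]] [[0.64, 0.13, 0.76], [0.08, -0.99, 0.1], [0.76, -0.0, -0.65]]
```

```bash
python3 - <<'E'
s=open('kin.py').read()
s=s.replace("h,a,L1,b,L2,L=k","h,L1,L2,L,d=k").replace("A.apply([a,0,0])","A.apply([0,d,0])").replace("C.apply([b,0,L2])","C.apply([0,0,L2])").replace("[.3,0,.4,0,.4,.35]","[.3,.4,.4,.35,.07]").replace("Rn.from_euler('z',q[5])","Rn.from_euler('z',q[5]-np.pi/2)")
s=s.replace("    for q,p,o in D: R","""    lo=np.array([-3.01,-1.01,.06,-1.02,.09,-3.14]);hi=np.array([3.01,2.22,2.58,4.17,2.62,3.14])
    from h import U,V
    for th in (0,.2,.4,.6,.73,.865):
      for out in (0,.03,.06,.09,.125):
        g=np.array([.5895,-.1707,.041])-U*(.030+out)
        ez=U*np.sin(th)-np.array([0,0,np.cos(th)]);p=g+.019*ez
        Rd=Rn.from_matrix(np.c_[np.cross(-V,ez),-V,ez])
        def e(q):
            P,Rr=fk(q,r.x);return np.r_[(P-p)*5,(Rd.inv()*Rr).as_rotvec()]
        s=min((least_squares(e,np.clip(x0,lo+.01,hi-.01),bounds=(lo,hi)) for x0 in (D[2][0],D[1][0],D[0][0])),key=lambda s:s.cost)
        print(th,out,'%.4f'%s.cost**.5,s.x.round(2))
    for q,p,o in []: R""")
open('kin.py','w').write(s)
E
python3 kin.py
```

```text
[0.1388 0.4088 0.5843 0.2537 0.0849] [  8.8  18.5   6.8 -10.6   3.6   1.5  16.6 -24.1  -8.4]
0 0 0.0000 [-0.45  0.15  1.9  -0.    1.1  -2.15]
0 0.03 0.0000 [-0.48  0.09  1.97 -0.    1.09 -2.18]
0 0.06 0.0000 [-0.51  0.02  2.03 -0.    1.09 -2.21]
0 0.09 0.0000 [-0.55 -0.05  2.1  -0.    1.09 -2.25]
0 0.125 0.0000 [-0.59 -0.12  2.17 -0.    1.09 -2.29]
0.2 0 0.0000 [-0.49  0.06  2.01  0.15  0.92 -2.28]
0.2 0.03 0.0000 [-0.53 -0.01  2.07  0.15  0.92 -2.31]
0.2 0.06 0.0000 [-0.57 -0.08  2.14  0.16  0.93 -2.35]
0.2 0.09 0.0000 [-0.61 -0.14  2.2   0.17  0.94 -2.4 ]
0.2 0.125 0.0000 [-0.66 -0.23  2.27  0.17  0.96 -2.45]
0.4 0 0.0000 [-0.55 -0.02  2.11  0.36  0.77 -2.47]
0.4 0.03 0.0000 [-0.59 -0.09  2.18  0.37  0.78 -2.52]
0.4 0.06 0.0000 [-0.63 -0.16  2.24  0.38  0.8  -2.56]
0.4 0.09 0.0000 [-0.68 -0.23  2.3   0.39  0.83 -2.61]
0.4 0.125 0.0000 [-0.74 -0.32  2.37  0.4   0.87 -2.67]
0.6 0 0.0000 [-0.6  -0.08  2.21  0.67  0.65 -2.77]
0.6 0.03 0.0000 [-0.65 -0.15  2.28  0.68  0.68 -2.82]
0.6 0.06 0.0000 [-0.7  -0.22  2.34  0.69  0.72 -2.86]
0.6 0.09 0.0000 [-0.76 -0.29  2.39  0.69  0.76 -2.9 ]
0.6 0.125 0.0000 [-0.83 -0.38  2.46  0.69  0.82 -2.95]
0.73 0 0.0000 [-0.64 -0.1   2.27  0.93  0.62 -3.03]
0.73 0.03 0.0000 [-0.69 -0.17  2.33  0.93  0.65 -3.06]
0.73 0.06 0.0000 [-0.74 -0.24  2.39  0.92  0.7  -3.09]
0.73 0.09 0.0000 [-0.81 -0.32  2.45  0.91  0.75 -3.12]
0.73 0.125 0.0000 [-0.89 -0.41  2.51  0.89  0.82  3.14]
0.865 0 0.0000 [-0.68 -0.11  2.33  1.22  0.62  2.97]
0.865 0.03 0.0000 [-0.73 -0.18  2.39  1.2   0.67  2.96]
0.865 0.06 0.0000 [-0.79 -0.25  2.44  1.17  0.72  2.95]
0.865 0.09 0.0000 [-0.86 -0.32  2.5   1.14  0.78  2.94]
0.865 0.125 0.0000 [-0.95 -0.41  2.56  1.1   0.85  2.93]
```

jog_arm(moves=[[[8.5, 0.86, 0.04, 1.12, 0, 0, 0], [8.5, 0.86, 0.04, 1.12, 0, 0, 0], [8.5, 0.86, 0.04, 1.12, 0, 0, 0], [8.5, 0.86, 0.04, 1.12, 0, 0, 0], [8.5, 0, 0, 0, 0, 0, 0], [0, 0, 0, 0, 0, 0, 0], [0, 0, 0, 0, 0, 0, 0], [0, 0, 0, 0, 0, 0, 0], [0, 0, 0, 0, 0, 0, 0], [0, 0, 0, 0, 0, 0, 0], [0, 0, 0, 0, 0, 0, 0], [0, 0, 0, 0, 0, 0, 0], [0, 0, 0, 0, 0, 0, 0], [0, 0, 0, 0, 0, 0, 0]]])

```text
time: 5.68
tool_pos: [0.5731, -0.1727, 0.0294]
tool_rot: [-0.029, 0.905, 0.06, 0.42]
contact_force: [-10.9, 2.2, 8.9]
gripper_width: 0.129
grasp_force: 58.5
```

jog_arm(moves=[[[0, -0.2, 0, -0.23, 0, 0, 0], [0, -0.45, 0, -0.53, 0, 0, 0], [0, -0.65, 0, -0.76, 0, 0, 0], [0, -0.65, 0, -0.76, 0, 0, 0], [0, -0.65, 0, -0.76, 0, 0, 0], [0, -0.65, 0, -0.76, 0, 0, 0], [0, -0.65, 0, -0.76, 0, 0, 0], [0, -0.45, 0, -0.53, 0, 0, 0], [0, -0.2, 0, -0.23, 0, 0, 0], [0, 0, 0, 0, 0, 0, 0], [0, 0, 0, 0, 0, 0, 0]]])

```text
time: 6.6
tool_pos: [0.5038, -0.1822, 0.0294]
tool_rot: [-0.028, 0.905, 0.06, 0.42]
contact_force: [-3.1, 5.0, 6.5]
gripper_width: 0.131
grasp_force: 60.6
```

```bash
python3 - <<'E'
from h import *
np.set_printoptions(precision=4,suppress=True)
R,p=Rt(); print(state()["joint_pos"],p,unit(p)); print(np.c_[R.T@U,R.T@V,R.T@[0,0,1]])
E
```

```text
[-0.8318 -0.1693  2.3976  1.1985  0.7397 -0.2622] [ 0.5038 -0.1822  0.0294] [-0.0865 -0.0003  0.0294]
[[ 0.6455  0.0004  0.7638]
 [ 0.0021 -1.     -0.0013]
 [ 0.7638  0.0025 -0.6455]]
```

jog_arm(moves=[[[0, -0.2, 0, -0.23, 0, 0, 0], [0, -0.45, 0, -0.53, 0, 0, 0], [0, -0.65, 0, -0.76, 0, 0, 0], [0, -0.65, 0, -0.76, 0, 0, 0], [0, -0.65, 0, -0.76, 0, 0, 0], [0, -0.4, 0, -0.47, 0, 0, 0], [0, -0.1, 0, -0.12, 0, 0, 0], [0, -0.1, 0, -0.12, 0, 0, 0], [0, -0.1, 0, -0.12, 0, 0, 0], [0, 0, 0, 0, 0, 0, 0], [0, 0, 0, 0, 0, 0, 0]]])

```text
time: 7.52
tool_pos: [0.4541, -0.189, 0.0295]
tool_rot: [-0.028, 0.905, 0.059, 0.42]
contact_force: [9.8, 4.7, 0.3]
gripper_width: 0.128
grasp_force: 65.1
```

jog_arm(moves=[[[8.5, 0.08, 0, 0.09, 0, 0, 0], [8.5, 0, 0, 0, 0, 0, 0], [8.5, 0, 0, 0, 0, 0, 0], [8.5, 0, 0, 0, 0, 0, 0], [8.5, 0, 0, 0, 0, 0, 0], [8.5, 0, 0, 0, 0, 0, 0], [8.5, 0.76, 0, -0.65, 0, 0, 0], [8.5, 1.53, 0, -1.3, 0, 0, 0], [8.5, 2.29, 0, -1.94, 0, 0, 0], [8.5, 2.29, 0, -1.94, 0, 0, 0], [8.5, 2.29, 0, -1.94, 0, 0, 0], [8.5, 1.53, 0, -1.3, 0, 0, 0], [8.5, 0, 0, 0, 0, -0.124, 0], [8.5, 0, 0, 0, 0, -0.124, 0], [8.5, 0, 0, 0, 0, -0.124, 0], [8.5, 0, 0, 0, 0, -0.124, 0], [8.5, 0, 0, 0, 0, -0.124, 0], [8.5, 0, 0, 0, 0, -0.124, 0], [8.5, 0, 0, 0, 0, -0.124, 0], [8.5, 0, 0, 0, 0, 0, 0]]])

```text
time: 9.18
tool_pos: [0.4575, -0.1889, 0.1689]
tool_rot: [-0.0, 0.998, 0.067, -0.002]
contact_force: [-0.4, 0.3, -0.1]
gripper_width: 0.995
grasp_force: 0.0
```

```bash
python3 - <<'E'
from h import *
np.set_printoptions(precision=4,suppress=True)
R,p=Rt(); s=state(); print(s["time"],s["joint_pos"],p,unit(p),s["contact_force"],s["gripper_width"]); print(np.c_[R.T@U,R.T@V,R.T@[0,0,1]])
for n in("top","wrist"):
    f=grab_frame(n); cl=(lambda m:fcloud(f,m)[0]) if n=="wrist" else (lambda m:cloud(f,m))
    cv2.imwrite(f"pics/{n}2.png",f["color"])
    for k in("cork_mat","red_jar","teal_jar","violet_jar","pull_tip","tray_mid"):
        for d in regions_of(k,f)[:2]:
            P=cl(d["pixels"])
            if len(P)>5: print(n,k,round(d["p"],2),np.round(d["rect"]),len(P),"unit",np.percentile(unit(P),[3,50,97],axis=0).tolist(),"w",np.median(P,0))
E
```

```text
9.1833 [-0.5412 -0.2172  1.9724 -0.0015  1.389   0.8959] [ 0.4575 -0.1889  0.1689] [-0.1333 -0.0009  0.1689] [-0.3833  0.2632 -0.0733] 0.9947723880077739
[[ 1.      0.0039 -0.003 ]
 [ 0.0039 -1.     -0.0005]
 [-0.003   0.0005 -1.    ]]
top cork_mat 0.84 [367. 224.  18.  13.] 258 unit [[-0.09464107586638484, 0.05419726972041259, 0.01590064454592571], [-0.07237825002863135, 0.07727746835960417, 0.019662799703530673], [-0.04903244496567104, 0.10003868836688115, 0.02333702882042051]] w [ 0.5073 -0.1033  0.0197]
top cork_mat 0.41 [387. 186. 104. 115.] 6815 unit [[-0.10957414148612123, -0.12808743679141035, 0.018126513505042133], [0.025762612150579994, 0.0016106682252449251, 0.0932673748589509], [0.16245611766448503, 0.13086009842531712, 0.0975435587945515]] w [ 0.6178 -0.1645  0.0933]
top teal_jar 0.68 [420. 214.  17.  13.] 163 unit [[-0.08255112793235715, -0.09558364976816672, 0.0313848302619923], [-0.06583864573436214, -0.06938850841096947, 0.07108819088039692], [-0.051062016820584734, -0.05647609249264102, 0.07513904369238075]] w [ 0.5335 -0.2472  0.0711]
top violet_jar 0.7 [364. 225. 
[... 2072 characters left out ...]
 0.3258578899552056, 0.03810397189364314], [-0.06503767196206794, 0.357181104774658, 0.05271962834814969]] w [0.4632 0.1416 0.0381]
wrist pull_tip 0.82 [320. 139. 306. 150.] 21631 unit [[-0.12356542300142946, -0.11403723886646029, 0.015389670980909407], [-0.09943738967475561, 0.0002520402704151763, 0.030497113468576247], [-0.03265639233094486, 0.1136976353481788, 0.07894340256710138]] w [ 0.4945 -0.1842  0.0305]
wrist tray_mid 0.61 [321. 143. 311. 144.] 21277 unit [[-0.12256721077241617, -0.11431701136061448, 0.015482186286025719], [-0.09963271770842526, 0.0001860774178517178, 0.030496278470759194], [-0.03256789827234659, 0.11404206121998085, 0.07887889580414975]] w [ 0.4945 -0.1843  0.0305]
```

View pics/wrist2.png

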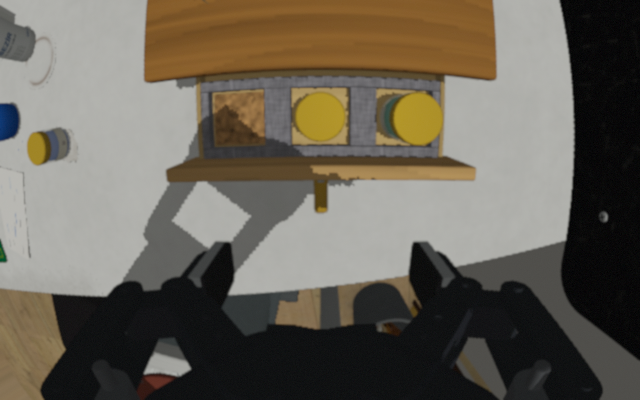

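The cork mat lies in the left pocket at wrist (238,118), the red jar is in the middle pocket and the teal jar in the right. The mat centre is about (0.507, -0.103), matching both cameras. Next I'll go to the violet jar and look from close by.

jog_arm(moves=[[[8.5, 0.04, -1.0, 0, 0, 0, 0], [8.5, 0.04, -2.9, 0, 0, 0, 0], [8.5, 0.04, -2.9, 0, 0, 0, 0], [8.5, 0.04, -2.9, 0, 0, 0, 0], [8.5, 0.04, -2.9, 0, 0, 0, 0], [8.5, 0.04, -2.9, 0, 0, 0, 0], [8.5, 0.04, -2.9, 0, 0, 0, 0], [8.5, 0.04, -2.9, 0, 0, 0, 0], [8.5, 0.04, -2.9, 0, 0, 0, 0], [8.5, 0.04, -2.9, 0, 0, 0, 0], [8.5, 0.04, -2.9, 0, 0, 0, 0], [8.5, 0.04, -2.9, 0, 0, 0, 0], [8.5, 0.04, -0.9, 0, 0, 0, 0], [8.5, 0, 0, 0, 0, 0, 0], [8.5, 0, 0, 0, 0, 0, 0]]])

```text
time: 11.13
tool_pos: [0.4157, 0.1466, 0.169]
tool_rot: [0.0, 0.998, 0.066, -0.0]
contact_force: [0.1, 0.1, -0.8]
gripper_width: 0.996
grasp_force: 0.0
```

```bash
cat > jar.py <<'E'
from h import *
np.set_printoptions(precision=4,suppress=True)
R,p=Rt(); s=state(); print(s["time"],p,s["joint_pos"]); print(R)
for n in("wrist","top"):
    f=grab_frame(n); d=max(regions_of("violet_jar",f),key=lambda d:d["p"]*(n=="wrist" or d["rect"][0]<300)); cv2.imwrite(f"pics/{n}3.png",f["color"])
    P=fcloud(f,d["pixels"])[0] if n=="wrist" else cloud(f,d["pixels"])
    L=P[(P[:,2]>.046)&(P[:,2]<.058)]
    c,r=cv2.minEnclosingCircle(L[:,:2].astype(np.float32)); print(n,d["p"],d["rect"],len(L),c,r,L.mean(0))
    print("tool frame delta", R.T@(np.r_[c,.015]-p))
E
python3 jar.py
```

```text
11.1333 [0.4157 0.1466 0.169 ] [ 0.1703 -0.3687  2.092  -0.0006  1.4186  1.6089]
[[ 0.9913  0.1319 -0.0002]
 [ 0.1319 -0.9913 -0.0007]
 [-0.0003  0.0006 -1.    ]]
wrist 0.6 [318.8, 134.9, 48.5, 55.2] 1805 (0.4621385931968689, 0.1564696878194809) 0.02085914835333824 [0.4621 0.1561 0.0515]
tool frame delta [ 0.0474 -0.0038  0.154 ]
top 0.48 [278.1, 238.2, 11.6, 16.0] 148 (0.46445927023887634, 0.1567598134279251) 0.021058041602373123 [0.4657 0.1565 0.0511]
tool frame delta [ 0.0497 -0.0038  0.154 ]
```

jog_arm(moves=[[[8.5, 1.2, -0.1, 0, 0, 0, 0], [8.5, 2.4, -0.18, 0, 0, 0, 0], [8.5, 1.2, -0.1, 0, 0, 0, 0], [8.5, 0, 0, 1.5, 0, 0, 0], [8.5, 0, 0, 2.8, 0, 0, 0], [8.5, 0, 0, 2.8, 0, 0, 0], [8.5, 0, 0, 2.8, 0, 0, 0], [8.5, 0, 0, 2.8, 0, 0, 0], [8.5, 0, 0, 1.6, 0, 0, 0], [8.5, 0, 0, 1.0, 0, 0, 0], [8.5, 0, 0, 0, 0, 0, 0], [3.5, 0, 0, 0, 0, 0, 0], [3.5, 0, 0, 0, 0, 0, 0], [3.5, 0, 0, 0, 0, 0, 0], [3.5, 0, 0, 0, 0, 0, 0], [3.5, 0, 0, 0, 0, 0, 0], [3.5, 0, 0, 0, 0, 0, 0], [3.5, 0, 0, 0, 0, 0, 0], [3.5, 0, 0, 0, 0, 0, 0]]])

```text
time: 12.92
tool_pos: [0.465, 0.1568, 0.0183]
tool_rot: [-0.0, 0.998, 0.065, 0.002]
contact_force: [0.4, -0.1, 6.9]
gripper_width: 0.453
grasp_force: 60.8
```

jog_arm(moves=[[[3.5, 0, 0, -0.5, 0, 0, 0], [3.5, 0, 0, -1.0, 0, 0, 0], [3.5, 0, 0, -2.0, 0, 0, 0], [3.5, 0, 0, -3.0, 0, 0, 0], [3.5, 0, 0, -3.0, 0, 0, 0], [3.5, 0, 0, -2.5, 0, 0, 0], [3.5, 0, 0, -1.0, 0, 0, 0], [3.5, 0, 0, 0, 0, 0, 0], [3.5, 0, 0, 0, 0, 0, 0]]])

```text
time: 13.67
tool_pos: [0.4628, 0.1565, 0.1459]
tool_rot: [-0.0, 0.998, 0.065, 0.0]
contact_force: [-0.7, -0.0, -1.2]
gripper_width: 0.456
grasp_force: 60.3
```

```bash
python3 - <<'E'
from h import *
np.set_printoptions(precision=4,suppress=True)
R,p=Rt(); s=state(); print(s["time"],p,s["gripper_width"],s["contact_force"])
f=grab_frame("side"); w=grab_frame("wrist")
P=cloud(f,np.ones((400,640),bool)); 
for d in regions_of("violet_jar",f)[:1]:
    Q=cloud(f,d["pixels"]); print(d["p"],d["rect"],np.percentile(Q,[3,50,97],axis=0))
for d in regions_of("violet_jar",w)[:1]:
    Q=fcloud(w,d["pixels"])[0]; print(d["p"],d["rect"],np.percentile(Q,[3,50,97],axis=0))
u,v=map(int,d["rect"][:2])
a=cv2.resize(f["color"][140:300,260:460],(500,400),interpolation=2)
b=cv2.resize(w["color"][150:400,220:420],(320,400))[:,:300]
cv2.imwrite("pics/l.png",np.hstack([a,b]))
E
```

```text
13.6667 [0.4628 0.1565 0.1459] 0.4556415083912897 [-0.6501 -0.0286 -1.1691]
0.68 [346.6, 217.1, 16.5, 26.3] [[0.4389 0.1441 0.1309]
 [0.4455 0.1665 0.1557]
 [0.4658 0.1787 0.1787]]
0.84 [321.4, 264.4, 95.1, 124.9] [[0.4438 0.1386 0.1369]
 [0.4684 0.1561 0.1773]
 [0.4807 0.1731 0.1786]]
```

View pics/l.png

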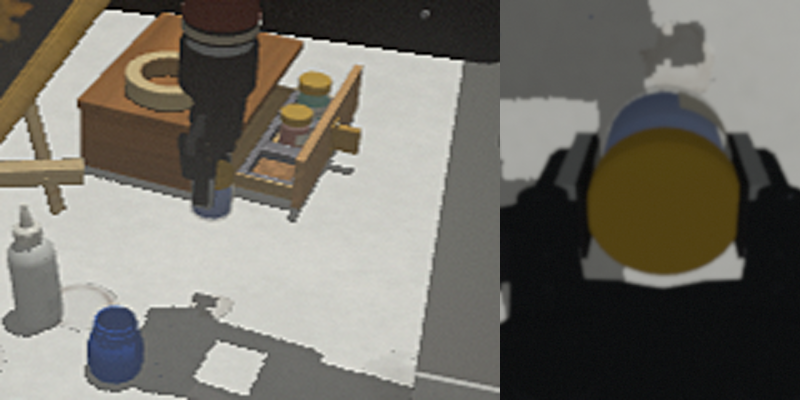

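The jar is held upright (side crop, about 212,205) and centred between the fingers. I'll carry it over the mat.

jog_arm(moves=[[[3.5, 0.1, 0.8, 0, 0, 0, 0], [3.5, 0.1, 1.6, 0, 0, 0, 0], [3.5, 0.1, 2.5, 0, 0, 0, 0], [3.5, 0.1, 2.5, 0, 0, 0, 0], [3.5, 0.1, 2.5, 0, 0, 0, 0], [3.5, 0.1, 2.5, 0, 0, 0, 0], [3.5, 0.1, 2.5, 0, 0, 0, 0], [3.5, 0.1, 2.5, 0, 0, 0, 0], [3.5, 0.1, 2.5, 0, 0, 0, 0], [3.5, 0.1, 2.5, 0, 0, 0, 0], [3.5, 0, 2.2, 0, 0, 0, 0], [3.5, 0, 1.7, 0, 0, 0, 0], [3.5, 0, 0, 0, 0, 0, 0], [3.5, 0, 0, 0, 0, 0, 0]]])

```text
time: 15.03
tool_pos: [0.5067, -0.1036, 0.1452]
tool_rot: [-0.0, 0.998, 0.064, -0.001]
contact_force: [0.2, 0.2, -1.0]
gripper_width: 0.449
grasp_force: 60.3
```

```bash
python3 - <<'E'
from h import *
np.set_printoptions(precision=4,suppress=True)
R,p=Rt(); s=state(); print(s["time"],p,unit(p),s["gripper_width"],s["contact_force"]); print(R)
w=grab_frame("wrist"); t=grab_frame("top"); cv2.imwrite("pics/w4.png",w["color"])
P,u,v=fcloud(w,np.ones((400,640),bool))
L=P[(abs(P[:,2]-p[2]-.033)<.006)&(np.hypot(P[:,0]-p[0],P[:,1]-p[1])<.04)&(w["color"][v,u][:,0].astype(int)+30<w["color"][v,u][:,2])]
if len(L)>20:
    c,r=cv2.minEnclosingCircle(L[:,:2].astype(np.float32)); print("lid",len(L),c,r,L.mean(0),"tool off",R.T@(np.r_[c,p[2]]-p))
q=unit(P); m=(q[:,0]<-.1)&(q[:,0]>-.16)&(abs(q[:,1])<.13)&(q[:,2]>.07)&(q[:,2]<.085); print("panel top",m.sum(),np.percentile(q[m],[3,50,97],axis=0))
for n,f in(("top",t),("wrist",w)):
  for d in regions_of("cork_mat",f)[:1]:
    Q=unit(fcloud(f,d["pixels"])[0] if n=="wrist" else cloud(f,d["pixels"])); print(n,d["p"],d["rect"],np.percentile(Q,[3,50,97],axis=0))
E
```

```text
15.0333 [ 0.5067 -0.1036  0.1452] [-0.0734  0.0772  0.1452] 0.4486124762909346 [ 0.1667  0.1714 -1.018 ]
[[ 0.9917  0.1284 -0.0016]
 [ 0.1284 -0.9917  0.0009]
 [-0.0015 -0.0011 -1.    ]]
lid 6695 (0.5061773061752319, -0.11099116504192352) 0.02715885266661644 [ 0.5074 -0.1046  0.1782] tool off [-0.0015  0.0072 -0.    ]
panel top 2360 [[-0.1217 -0.1235  0.0711]
 [-0.1142 -0.0426  0.0778]
 [-0.1103  0.0148  0.0791]]
top 0.57 [397.2, 219.4, 88.9, 35.9] [[-0.1169 -0.1232  0.0145]
 [-0.0819 -0.1037  0.0304]
 [-0.0375 -0.0404  0.079 ]]
wrist 0.67 [320.4, 188.5, 62.9, 50.6] [[-0.0904  0.0543  0.0189]
 [-0.0701  0.0779  0.0202]
 [-0.0528  0.1008  0.0215]]
```

View pics/w4.png

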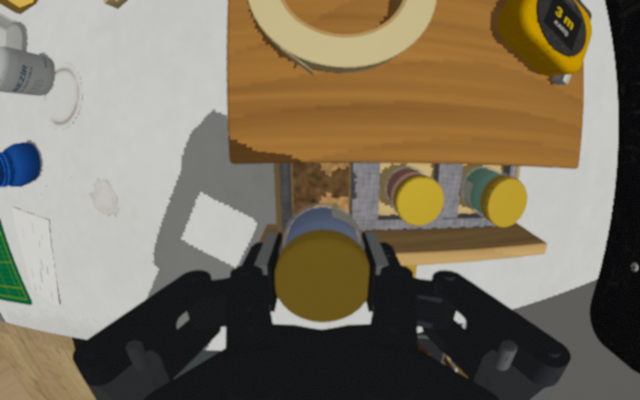

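The jar hangs over the mat (wrist 321,272), and both measure within 1 mm of each other. I'm lowering it now.

jog_arm(moves=[[[3.5, 0, 0, 1.0, 0, 0, 0], [3.5, 0, 0, 1.8, 0, 0, 0], [3.5, 0, 0, 1.8, 0, 0, 0], [3.5, 0, 0, 1.8, 0, 0, 0], [3.5, 0, 0, 1.5, 0, 0, 0], [3.5, 0, 0, 1.0, 0, 0, 0], [3.5, 0, 0, 0.6, 0, 0, 0], [3.5, 0, 0, 0.4, 0, 0, 0], [3.5, 0, 0, 0.3, 0, 0, 0], [3.5, 0, 0, 0.2, 0, 0, 0], [3.5, 0, 0, 0.15, 0, 0, 0], [3.5, 0, 0, 0, 0, 0, 0], [3.5, 0, 0, 0, 0, 0, 0]]])

```text
time: 16.32
tool_pos: [0.5076, -0.1031, 0.0411]
tool_rot: [0.0, 0.998, 0.065, 0.0]
contact_force: [0.1, -1.4, -1.0]
gripper_width: 0.457
grasp_force: 60.3
```

jog_arm(moves=[[[3.5, 0, 0, 0.1, 0, 0, 0], [3.5, 0, 0, 0.1, 0, 0, 0], [3.5, 0, 0, 0, 0, 0, 0], [3.5, 0, 0, 0, 0, 0, 0]]])

```text
time: 16.65
tool_pos: [0.5072, -0.1029, 0.0386]
tool_rot: [-0.0, 0.998, 0.065, -0.0]
contact_force: [-0.2, 0.6, -0.5]
gripper_width: 0.454
grasp_force: 60.3
```

jog_arm(moves=[[[3.5, 0, 0, 0.08, 0, 0, 0], [3.5, 0, 0, 0.08, 0, 0, 0], [3.5, 0, 0, 0, 0, 0, 0], [3.5, 0, 0, 0, 0, 0, 0]]])

```text
time: 16.98
tool_pos: [0.508, -0.1029, 0.0383]
tool_rot: [-0.0, 0.998, 0.065, 0.001]
contact_force: [-2.2, 0.4, 5.3]
gripper_width: 0.453
grasp_force: 61.0
```

jog_arm(moves=[[[4.6, 0, 0, 0, 0, 0, 0], [5.2, 0, 0, 0, 0, 0, 0], [5.6, 0, 0, 0, 0, 0, 0], [5.6, 0, 0, 0, 0, 0, 0], [5.6, 0, 0, 0, 0, 0, 0], [5.6, 0, 0, 0, 0, 0, 0], [5.6, 0, 0, -0.5, 0, 0, 0], [5.6, 0, 0, -1.0, 0, 0, 0], [5.6, 0, 0, -1.5, 0, 0, 0], [5.6, 0, 0, -2.5, 0, 0, 0], [5.6, 0, 0, -2.5, 0, 0, 0], [5.6, 0, 0, -2.5, 0, 0, 0], [5.6, 0, 0, -1.5, 0, 0, 0], [5.6, 0, 0, 0, 0, 0, 0]]])

```text
time: 18.15
tool_pos: [0.5101, -0.1039, 0.1629]
tool_rot: [0.002, 0.998, 0.065, 0.004]
contact_force: [0.5, -0.7, -0.1]
gripper_width: 0.654
grasp_force: 0.0
```

jog_arm(moves=[[[5.6, -2.0, 1.0, 0, 0, 0, 0], [5.6, -3.0, 1.5, 0, 0, 0, 0], [5.6, -3.0, 1.5, 0, 0, 0, 0], [5.6, -2.0, 1.3, 0, 0, 0, 0], [0, 0, 0.8, 0, 0, 0, 0], [0, 0, 0.8, 0, 0, 0, 0], [0, 0, 0.8, 0, 0, 0, 0], [0, 0, 0, 0, 0, 0, 0]]])

```text
time: 18.82
tool_pos: [0.4188, -0.1933, 0.157]
tool_rot: [0.0, 0.998, 0.065, 0.0]
contact_force: [1.0, 0.8, -0.5]
gripper_width: 0.087
grasp_force: 0.0
```

```bash
python3 - <<'E'
from h import *
np.set_printoptions(precision=4,suppress=True)
R,p=Rt(); s=state(); print(s["time"],p,unit(p),s["gripper_width"],s["contact_force"]); print(R)
w=grab_frame("wrist"); cv2.imwrite("pics/w5.png",w["color"])
P,u,v=fcloud(w,np.ones((400,640),bool)); q=unit(P)
m=(q[:,0]<-.1)&(q[:,0]>-.16)&(abs(q[:,1])<.12)&(abs(q[:,1])>.02)&(q[:,2]>.07)&(q[:,2]<.085); print("panel top",m.sum(),np.percentile(q[m],[3,50,97],axis=0))
m=(q[:,0]<-.125)&(q[:,0]>-.18)&(abs(q[:,1])<.02)&(q[:,2]>.03)&(q[:,2]<.065); print("pull",m.sum(),np.percentile(q[m],[3,50,97],axis=0))
for k in("violet_jar","red_jar","teal_jar"):
  for d in regions_of(k,w)[:1]:
    Q=unit(fcloud(w,d["pixels"])[0]); print(k,d["p"],d["rect"],np.percentile(Q,[3,50,97],axis=0).tolist())
E
```

```text
18.8167 [ 0.4188 -0.1933  0.157 ] [-0.1722 -0.0003  0.157 ] 0.08747196681067251 [ 1.027   0.8248 -0.4948]
[[ 0.9915  0.1299  0.0001]
 [ 0.1299 -0.9915 -0.0002]
 [ 0.      0.0002 -1.    ]]
panel top 4016 [[-0.1223 -0.1125  0.0764]
 [-0.1165 -0.0212  0.0781]
 [-0.1108  0.1126  0.0794]]
pull 582 [[-0.1544 -0.0062  0.0557]
 [-0.1398 -0.0006  0.0579]
 [-0.1253  0.005   0.0632]]
violet_jar 0.63 [226.7, 78.5, 66.2, 57.7] [[-0.0945168873446221, 0.05579202004479355, 0.03333960893215812], [-0.0766805648771639, 0.07164265357812973, 0.07118418571633457], [-0.057752972751768494, 0.09378912333675338, 0.0727713036188471]]
red_jar 0.71 [322.9, 72.2, 55.5, 51.3] [[-0.093150911666933, -0.017667577425394553, 0.049701022774991284], [-0.07476911040261192, -0.0005242577260020284, 0.06497355456261655], [-0.056878445726190864, 0.016652971741734263, 0.0663318109762323]]
teal_jar 0.75 [416.6, 76.8, 65.3, 56.1] [[-0.09373653947210804, -0.09603516766818429, 0.029069270166140214], [-0.07517407052750608, -0.07298601435269791, 0.07196731955770032], [-0.05480846459345488, -0.05651282031436232, 0.07358942504684884]]
```

View pics/w5.png

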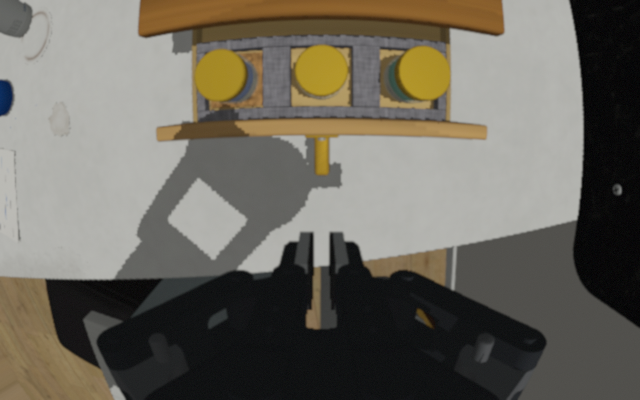

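All three jars stand upright in their pockets: violet at wrist (222,75), red at (321,70), teal at (423,73). The violet lid top is at 71 mm, as it must be on the mat. Next I'll tilt and get ready to push the pull's end.

jog_arm(moves=[[[0, 0, 0, 0, 0, 0.124, 0], [0, 0, 0, 0, 0, 0.124, 0], [0, 0, 0, 0, 0, 0.124, 0], [0, 0, 0, 0, 0, 0.124, 0], [0, 0, 0, 0, 0, 0.124, 0], [0, -1.0, 0, 1.16, 0, 0, 0], [0, -1.96, 0, 2.32, 0, 0, 0], [0, -1.96, 0, 2.32, 0, 0, 0], [0, -1.96, 0, 2.32, 0, 0, 0], [0, -0.96, 0, 1.16, 0, 0, 0], [0, 0, 0, 0, 0, 0, 0], [0, 0, 0, 0, 0, 0, 0]]])

```text
time: 20.02
tool_pos: [0.4082, -0.1927, 0.0353]
tool_rot: [-0.021, 0.95, 0.062, 0.304]
contact_force: [0.7, -0.2, 0.2]
gripper_width: -0.003
grasp_force: 0.0
```

```bash
python3 - <<'E'
from h import *
np.set_printoptions(precision=4,suppress=True)
R,p=Rt(); s=state(); print(s["time"],p,unit(p),s["gripper_width"],s["contact_force"],s["joint_pos"]); print(np.c_[R.T@U,R.T@V,R.T@[0,0,1]])
E
```

```text
20.0167 [ 0.4082 -0.1927  0.0353] [-0.1826  0.0017  0.0353] -0.0027437810501032348 [ 0.7012 -0.1917  0.1973] [-0.9426 -0.4413  2.4803  0.7033  0.9112  0.1086]
[[ 0.8144 -0.0003  0.5803]
 [ 0.0014 -1.     -0.0024]
 [ 0.5803  0.0028 -0.8144]]
```

jog_arm(moves=[[[0, 0.41, 0.02, 0.29, 0, 0, 0], [0, 0.41, 0.02, 0.29, 0, 0, 0], [0, 0.24, 0.02, 0.17, 0, 0, 0], [0, 0.24, 0.02, 0.17, 0, 0, 0], [0, 0.33, 0.02, 0.23, 0, 0, 0], [0, 0.49, 0.02, 0.35, 0, 0, 0], [0, 0.65, 0, 0.46, 0, 0, 0], [0, 0.81, 0, 0.58, 0, 0, 0], [0, 0.81, 0, 0.58, 0, 0, 0], [0, 0.81, 0, 0.58, 0, 0, 0], [0, 0.81, 0, 0.58, 0, 0, 0], [0, 0.81, 0, 0.58, 0, 0, 0], [0, 0.81, 0, 0.58, 0, 0, 0], [0, 0.81, 0, 0.58, 0, 0, 0], [0, 0.65, 0, 0.46, 0, 0, 0], [0, 0.49, 0, 0.35, 0, 0, 0], [0, 0.33, 0, 0.23, 0, 0, 0], [0, 0, 0, 0, 0, 0, 0], [0, 0, 0, 0, 0, 0, 0]]])

```text
time: 21.6
tool_pos: [0.5292, -0.1787, 0.0359]
tool_rot: [-0.02, 0.95, 0.062, 0.304]
contact_force: [-0.4, -0.9, 0.7]
gripper_width: 0.004
grasp_force: 0.0
```

jog_arm(moves=[[[0, 0.24, 0, 0.17, 0, 0, 0], [0, 0.24, 0, 0.17, 0, 0, 0], [0, 0.24, 0, 0.17, 0, 0, 0], [0, 0.16, 0, 0.12, 0, 0, 0], [0, 0.12, 0, 0.09, 0, 0, 0], [0, 0, 0, 0, 0, 0, 0], [0, 0, 0, 0, 0, 0, 0]]])

```text
time: 22.18
tool_pos: [0.5415, -0.1773, 0.036]
tool_rot: [-0.02, 0.95, 0.062, 0.305]
contact_force: [-0.9, -0.7, 0.2]
gripper_width: -0.004
grasp_force: 0.3
```

```bash
cat > pan.py <<'E'
from h import *
np.set_printoptions(precision=4,suppress=True)
R,p=Rt(); s=state(); print(s["time"],unit(p),s["contact_force"])
w=grab_frame("wrist"); P,u,v=fcloud(w,np.ones((400,640),bool)); q=unit(P)
m=(q[:,0]<.03)&(q[:,0]>-.034)&(abs(q[:,1])<.12)&(abs(q[:,1])>.03)&(q[:,2]>.02)&(q[:,2]<.07); print("panel",m.sum(),np.percentile(q[m],[3,50,97],axis=0))
E
python3 pan.py
```

```text
22.1833 [-0.0484 -0.0003  0.036 ] [-0.8955 -0.7461  0.187 ]Traceback (most recent call last):
  File "pan.py", line 5, in <module>
    m=(q[:,0]<.03)&(q[:,0]>-.034)&(abs(q[:,1])<.12)&(abs(q[:,1])>.03)&(q[:,2]>.02)&(q[:,2]<.07); print("panel",m.sum(),np.percentile(q[m],[3,50,97],axis=0))
                                                                                                                       ~~~~~~~~~~~~~^^^^^^^^^^^^^^^^^^^^^^^
    return _quantile_unchecked(
        a, q, axis, out, overwrite_input, method, keepdims, weights)
    return _ureduce(a,
                    func=_quantile_ureduce_func,
    ...<5 lines>...
                    overwrite_input=overwrite_input,
                    method=method)
    r = func(a, **kwargs)
    result = _quantile(arr,
                       quantiles=q,
    ...<2 lines>...
                       out=out,
                       weights=wgt)
    slices_having_nans = np.isnan(arr[-1, ...])
                                  ~~~^^^^^^^^^
IndexError: index -1 is out of bounds for axis 0 with size 0
```

Keep creeping until the force rises.

jog_arm(moves=[[[0, 0.12, 0, 0.09, 0, 0, 0], [0, 0.08, 0, 0.06, 0, 0, 0], [0, 0.08, 0, 0.06, 0, 0, 0], [0, 0, 0, 0, 0, 0, 0], [0, 0, 0, 0, 0, 0, 0]]])

```text
time: 22.65
tool_pos: [0.5451, -0.1769, 0.0361]
tool_rot: [-0.02, 0.95, 0.062, 0.305]
contact_force: [-0.3, 1.6, -0.6]
gripper_width: 0.0
grasp_force: 0.2
```

jog_arm(moves=[[[0, 0.08, 0, 0.06, 0, 0, 0], [0, 0.08, 0, 0.06, 0, 0, 0], [0, 0, 0, 0, 0, 0, 0], [0, 0, 0, 0, 0, 0, 0]]])

```text
time: 22.98
tool_pos: [0.5469, -0.1767, 0.036]
tool_rot: [-0.02, 0.95, 0.062, 0.304]
contact_force: [-3.2, -0.3, 2.0]
gripper_width: 0.001
grasp_force: 1.4
```

jog_arm(moves=[[[0, 0.08, 0, 0.06, 0, 0, 0], [0, 0.08, 0, 0.06, 0, 0, 0], [0, 0, 0, 0, 0, 0, 0], [0, 0, 0, 0, 0, 0, 0]]])

```text
time: 23.32
tool_pos: [0.5474, -0.1766, 0.0358]
tool_rot: [-0.02, 0.951, 0.063, 0.303]
contact_force: [-26.1, -1.7, 17.0]
gripper_width: -0.002
grasp_force: 12.8
```

jog_arm(moves=[[[0, -0.4, 0, -0.29, 0, 0, 0], [0, -0.81, 0, -0.58, 0, 0, 0], [0, -1.6, 0, -1.16, 0, 0, 0], [0, -1.6, 0, -1.16, 0, 0, 0], [0, -1.6, 0, -1.16, 0, 0, 0], [0, 0.6, 0, -0.81, 0, 0, 0], [0, 0.6, 0, -0.81, 0, 0, 0], [0, 0, 0, 0, 0, 0, 0], [0, 0, 0, 0, 0, 0, 0]]])

```text
time: 24.07
tool_pos: [0.4771, -0.1869, 0.0586]
tool_rot: [-0.019, 0.95, 0.063, 0.306]
contact_force: [0.2, 0.1, 0.1]
gripper_width: -0.0
grasp_force: 0.0
```

```bash
python3 - <<'E'
from h import *
np.set_printoptions(precision=4,suppress=True)
R,p=Rt(); s=state(); print(s["time"],unit(p),s["contact_force"])
w=grab_frame("wrist"); P,u,v=fcloud(w,np.ones((400,640),bool)); q=unit(P)
m=(q[:,0]<.03)&(q[:,0]>-.06)&(abs(q[:,1])<.12)&(abs(q[:,1])>.03)&(q[:,2]>.005)&(q[:,2]<.075)
print("panel",m.sum()); 
if m.sum(): print(np.percentile(q[m],[3,25,50,75,97],axis=0))
m=(q[:,0]<-.02)&(q[:,0]>-.06)&(abs(q[:,1])<.01)&(q[:,2]>.03)&(q[:,2]<.065)
print("pull",m.sum()); 
if m.sum(): print(np.percentile(q[m],[3,50,97],axis=0))
f=grab_frame("side"); t=grab_frame("top")
a=cv2.resize(f["color"][130:310,260:420],(533,600),interpolation=2)
cv2.imwrite("pics/end.png",np.hstack([a,cv2.resize(w["color"][:,160:480],(267,333)).repeat(1,0)] ) if 0 else a)
for n,fr in(("side",f),("top",t)):
  for k in("tape_roll","measure","glue_bottle","blue_jar","water_jar"):
    for d in regions_of(k,fr)[:1]:
      Q=cloud(fr,d["pixels"]); print(n,k,round(d["p"],2),np.round(d["rect"]),np.median(Q,0))
E
```

```text
24.0667 [-0.1136 -0.0015  0.0586] [0.2177 0.0834 0.0924]
panel 4173
[[-0.0045 -0.1133  0.012 ]
 [-0.0037 -0.0701  0.0184]
 [-0.0032  0.0309  0.0251]
 [-0.0027  0.0724  0.0312]
 [-0.002   0.1141  0.0364]]
pull 828
[[-0.0378 -0.006   0.0316]
 [-0.0355 -0.0004  0.0561]
 [-0.0214  0.0051  0.0589]]
side tape_roll 0.92 [327. 173.  41.  26.] [ 0.6508 -0.087   0.1102]
side measure 0.78 [346. 154.  24.  17.] [ 0.6552 -0.2222  0.1202]
side glue_bottle 0.73 [275. 247.  28.  52.] [0.5987 0.2742 0.0601]
side blue_jar 0.67 [306. 276.  23.  34.] [0.4855 0.3022 0.0384]
side water_jar 0.59 [238. 269.  34.  44.] [0.6358 0.3711 0.0503]
top tape_roll 0.58 [362. 172.  44.  42.] [ 0.6519 -0.0968  0.117 ]
top measure 0.69 [415. 168.  26.  25.] [ 0.6654 -0.2387  0.1283]
top glue_bottle 0.76 [245. 193.  22.  24.] [0.6061 0.2505 0.087 ]
top blue_jar 0.84 [237. 232.  17.  19.] [0.4936 0.2883 0.0394]
top water_jar 0.74 [215. 184.  40.  31.] [0.6468 0.3532 0.0418]
```

View pics/end.png

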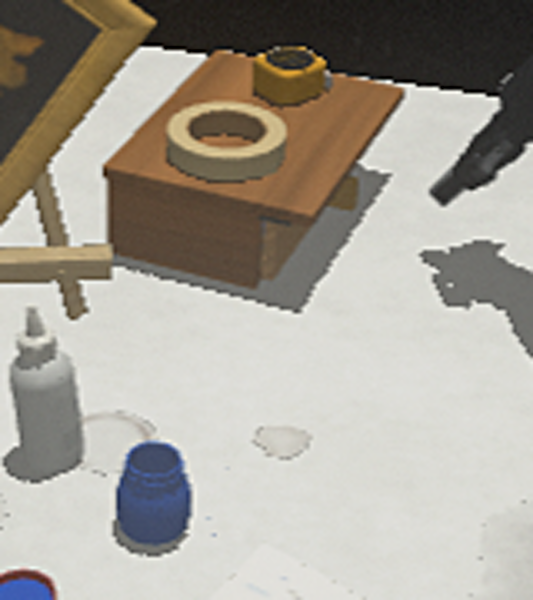

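The drawer is shut: its panel reads -3.2 mm against -3.3 mm at the start. In the side crop the pull is back under the board at about (345,190). The bystanders haven't moved and the arm is clear.

```bash
python3 -c "
from plant import *
print(job_done())"
```

```text
the job is handed in; nothing more can be done
None
```

The violet jar was set upright on the cork mat in the left pocket and the drawer pushed fully home; the red and teal jars were still upright before closing, the other things had not moved, and the job is handed in at about 24 s.

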